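Show the clutch drum to the inspection camera

TASK

Take the clutch drum with the brass-tipped shaft out of the blue crate by its shaft and hold it level and still, centred over the upward-looking inspection camera with its underside about 10 cm above the camera's glass, so that its underside can be photographed. Keep it upright all the way, do not touch the camera, and leave the other parts lying in the crate. The job finishes while you are still holding the drum there: do not put it down or let go.

Things in the scene. Friction and masses are not known exactly. Their poses are not given: they have to be found in the camera images.
- drum_center (a point): Clutch drum to take: loose, 0.4 to 0.75 kg, upright. Steel cup 84 mm across, 40 mm high; from its middle rises a round shaft, 24 mm thick from 38 mm above the underside to its top; 110 mm high in all. The shaft's top 14 mm and the cup's floor are brass-coloured (only here). Point on its axis, 55 mm above the underside; z up along the shaft. Grip the shaft above the cup, at any yaw.
- crate: Blue open crate, fixed, 200 x 200 mm outside, 50 mm high, walls and floor 5 mm thick; origin at the centre of its underside, x and y along its sides, z up. Four larger parts stand on its floor, one in each quarter in any order, about 94 mm from centre to centre, with a small loose collar (24 mm across, 18 mm high) between them.
- plain_drum_center (a point): A look-alike drum of the same size, all steel without any brass, to be left in the crate; point on its axis 55 mm above its underside.
- gear_center (a point): Toothed gear, 82 mm across, with a dark 22 mm shaft, 86 mm high overall, to be left in the crate; point on its axis half-way up.
- bearing_center (a point): Ball bearing, 80 mm across, 32 mm high, to be left in the crate; point on its axis half-way up.
- cam_glass (a point): Upward-looking inspection camera, fixed: grey square foot 110 x 110 x 12 mm, on it a black round housing 90 mm across with a white light ring; 50 mm high in all. This point is the centre of the glass on its top face, 50 mm above the bench; z up. The crate stands on the other side, left or right, of the bench's middle.
- cam: The same inspection camera; origin at the centre of its underside on the bench.
- collar: Small loose dark steel collar, 24 mm across, 18 mm high, in the middle of the crate between the four larger parts, to be left there; origin at the centre of its underside.
Mind the look-alikes: they are no part of the job. What is shaped like the part that bears drum_center but purple or turquoise is not meant. What is shaped like the cam but turquoise is not meant.

How it is judged:
By the outcome, as a careful person would: the job done as asked, in the order asked, and still so for the second after the job is handed in, while the arm keeps its last pose, push and grip.
It also fails if it takes over 40 s, if anything falls off the work surface, if the arm or the gripper's body presses on something with over 40 N, if the wrist force passes 120 N, or if a joint passes its speed limit or range.

ROBOT

A 6-joint arm with a two-finger parallel gripper is mounted at the origin on the work surface. World frame = base frame: x ahead of the robot, y to its left, z up, the work surface at z = 0. Lengths are in m, angles in rad, forces in N, time in s.
With the tool pointing down it reaches from about 0.35 to 0.775 m from the base axis. Payload 5.5 kg.
Tool frame: the origin (TCP) lies between the finger pads; the fingertips stand 17 mm ahead of it and the grasp point (between the pads) lies 2 mm behind it (env.finger_overhang is the distance from the TCP to the fingertips, in m); z points along the fingers, y is the direction in which the jaws open and shut (so a half turn about z gives the same grasp; the last joint's range is limited). The gripper opens to 85 mm and grips with 20 to 120 N. Pads are 22 mm wide; open, the fingers measure 114 mm over their backs; the gripper's body (76 mm by 85 mm) begins 54 mm behind the grasp point. The pads swing forward as they close: fully open they stand 13 mm farther back than shut.
Start: joints at [-1.391, 0.313, 0.046, 1.304, 0, 1.431], TCP at [0.181, -0.546, 0.248] pointing down, gripper open.
Joint ranges: [-2.76, 2.76], [-0.86, 1.69], [-1.03, 1.26], [-2.2, 2.34], [-1.47, 1.5], [-3.14, 3.14]. Speed limits (rad/s): [2.57, 2.57, 3.14, 3.14, 3.14, 3.14].

INTERFACE

Orientations are given as a unit quaternion [w, x, y, z].
In Python, from workcell import env gives the robot as it stands. The module is installed in compiled form; this text tells all that it offers.
- The arm moves only by the tool arm_command, never from a script. Its argument "moves" is a list of rows, each a list of 5 numbers: the closure, from 0 (fully open) to 1 (shut), then the shift along the tool's x, y, z in mm, then the turn about the tool's z in rad. In form: [[fingers, dx, dy, dz, turn], ...]. A call has 1 to 12 rows; each row is the pose to reach, as a shift and turn from the pose commanded when the call began, along the tool's axes at that moment; what a row does not reach only later rows make up. A row lasts 1/10 s, in which the tool goes at most 50 mm and 8.59 degrees, less where a joint would pass 70% of its speed; a pose out of reach is approached as far as the arm can. A call with a gripper value outside its range is refused whole. The fingers move at their own pace and stop on an object; "squeeze" is the grip in N (left out, the last holds). Time passes only in rows, so rows that repeat a pose let the fingers close. It gives the time, the measured TCP pose, the force and the opening at its end, in the units of the state.
- env.get_state(): the state, without advancing time (a new reading comes with each control period).
- env.read_camera(name): name is "side" or "top"; returns (picture, depth): 420x560x3 uint8, blue, green, red; 420x560 float32, m along the optical axis (not along the pixel's ray), 0 where there is no reading.
- env.get_calibration(name): a dict with "fx", "fy", "cx", "cy" (pixels), "pose" (4x4, takes a point from camera to world coordinates). Camera axes: x right, y down, z forward; pixel columns grow to the right and rows downward; lengths in m; the calibration is good to about 2 mm. A picture is of the moment at which its call begins. get_calibration takes no time and is no camera call.
- env.hand_in(): hands the job in, once; it reports no verdict.
The state is a dict: "clock": time; "joint_pos": joint angles; "qvel": joint speeds; "tau": joint torques, N m; "tcp_pos": TCP position; "orientation": TCP orientation; "wrist_force": force on the tool from outside, world axes, zero at the start; "ft_torque": the same for the moment, N m; "finger_gap": finger opening in m.
Only numpy, scipy, OpenCV 4.12 (cv2) and the standard library are available. Lean on these libraries where they do the work, as an engineer would, in place of code of your own. Each camera call takes 0.05 s, during which the arm holds its last target. There are 200 camera calls.

## Working session

There is one attempt and no reset: what is moved stays moved. The work goes in short steps, Python scripts to look and compute and a tool call to move; the robot and the scene stay as the last step left them, time stands still between calls to the robot, and variables do not carry over. Pictures are saved under pics/ and viewed, about 8 in all and at most 12, crops included, and the job is handed in when it is done.

Besides the shell and the picture viewer there is one more tool, called after "Request:" as name([rows], argument=value, ...), one row to a line, values as JSON. arm_command: Moves the arm, as the interface text tells. Its arguments: {"type":"object","properties":{"moves":{"type":"array","items":{"type":"array","items":{"type":"number"}}},"squeeze":{"type":"number"}},"required":["moves"]}

```bash
mkdir -p pics
cat > h.py <<'E'
from workcell import env
import numpy as np, cv2
def snap(n,tag):
    im,d=env.read_camera(n); cv2.imwrite(f'pics/{tag}.png',im); np.savez(f'{tag}.npz',im=im,d=d); return im,d
def world(n,u,v,d):
    c=env.get_calibration(n); P=np.array([(u-c['cx'])/c['fx']*d,(v-c['cy'])/c['fy']*d,d,np.ones_like(d)])
    return (c['pose']@P.reshape(4,-1))[:3].T
def plane(n,u,v,z):
    c=env.get_calibration(n); T=c['pose']; r=T[:3,:3]@np.array([(u-c['cx'])/c['fx'],(v-c['cy'])/c['fy'],1]); o=T[:3,3]
    return o+r*(z-o[2])/r[2]
E
python3 - <<'E'
from h import *
np.set_printoptions(precision=4,suppress=True)
for n in('top','side'):
    snap(n,n+'0'); print(n,env.get_calibration(n))
print(env.get_state())
E
```

```text
top {'fx': 421.56053508684806, 'fy': 421.56053508684806, 'cx': 277.5362741213567, 'cy': 213.61451422511857, 'pose': array([[ 0.0225, -0.9985,  0.0504,  0.4268],
       [-0.9997, -0.0219,  0.0127, -0.0245],
       [-0.0116, -0.0506, -0.9987,  0.9176],
       [ 0.    ,  0.    ,  0.    ,  1.    ]])}
side {'fx': 385.87145583791226, 'fy': 385.87145583791226, 'cx': 272.56056668881666, 'cy': 207.26288558098628, 'pose': array([[-0.9692, -0.1972,  0.1476,  0.4089],
       [-0.2457,  0.7284, -0.6396,  0.3898],
       [ 0.0186, -0.6562, -0.7544,  0.5672],
       [ 0.    ,  0.    ,  0.    ,  1.    ]])}
{'clock': 0.1, 'joint_pos': array([-1.3906,  0.3139,  0.0451,  1.3036, -0.    ,  1.4312]), 'qvel': array([ 0.0002, -0.002 ,  0.0041,  0.0014, -0.0007,  0.0005]), 'tau': array([  0.0018, -48.1725,  29.9244,   0.0128,  -0.0002,   0.    ]), 'tcp_pos': array([ 0.1807, -0.5454,  0.2475]), 'orientation': array([-0.0008,  0.9872,  0.1592, -0.    ]), 'wrist_force': array([-0.2979, -0.0761, -0.1431]), 'ft_torque': array([ 0.0076,  0.0178, -0.0166]), 'finger_gap': 0.08537193213389647}
```

View pics/top0.png

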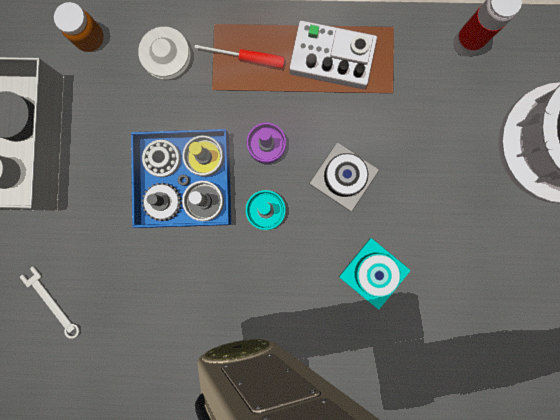

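View pics/side0.png

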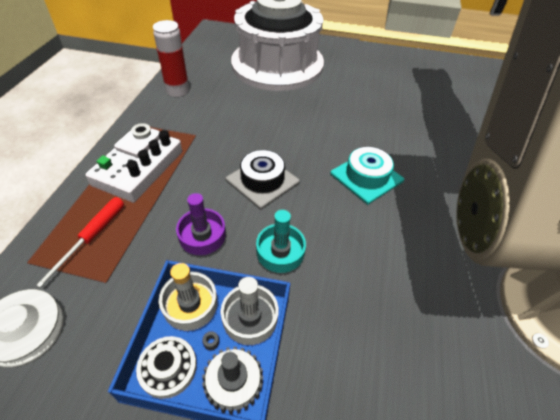

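Top view: brass drum at about (205,153) in the crate, real camera at (347,174) and turquoise decoy at (379,275). In the side view the brass drum is at (185,290) and the camera at (263,170). Next I measure both by ray casting from the two views.

```bash
cat > m.py <<'E'
from h import *
np.set_printoptions(precision=4,suppress=True)
def ray(n,u,v):
    c=env.get_calibration(n);T=c['pose'];r=T[:3,:3]@np.array([(u-c['cx'])/c['fx'],(v-c['cy'])/c['fy'],1]);return T[:3,3],r/np.linalg.norm(r)
def tri(a,b):
    o1,r1=ray('top',*a);o2,r2=ray('side',*b)
    s=np.linalg.lstsq(np.c_[r1,-r2],o2-o1,rcond=None)[0];p,q=o1+s[0]*r1,o2+s[1]*r2
    return (p+q)/2,np.linalg.norm(p-q)
E
python3 - <<'E'
from m import *
D={n:np.load(n+'0.npz') for n in('top','side')}
roi={'top':(175,130,230,180),'side':(155,255,220,335)}
croi={'top':(300,135,390,220),'side':(215,135,310,215)}
for n in D:
    im,d=D[n]['im'],D[n]['d']; hsv=cv2.cvtColor(im,cv2.COLOR_BGR2HSV)
    m=cv2.inRange(hsv,(15,90,60),(35,255,255)); x0,y0,x1,y1=roi[n]
    v,u=np.nonzero(m[y0:y1,x0:x1]); u+=x0;v+=y0
    P=world(n,u,v,d[v,u]); 
    print(n,'brass px',len(u),'zhist',np.histogram(P[:,2],bins=np.arange(-.005,.13,.01))[0])
    t=P[:,2]>.108; print(' top face px',u[t].mean(),v[t].mean(),'xyz',P[t].mean(0),t.sum(), 'px range',u[t].min(),u[t].max(),v[t].min(),v[t].max())
    # depth cloud in drum neighbourhood
    x0,y0,x1,y1=croi[n]; V,U=np.mgrid[y0:y1,x0:x1]; P=world(n,U.ravel(),V.ravel(),d[y0:y1,x0:x1].ravel())
    s=(P[:,2]>.043)&(P[:,2]<.06)&(d[y0:y1,x0:x1].ravel()>0)
    uv=np.c_[U.ravel()[s],V.ravel()[s]].astype(np.float32)
    (c,r)=cv2.minEnclosingCircle(P[s][:,:2].astype(np.float32)); print(' cam top: circle',c,r,'z med',np.median(P[s][:,2]),'ellipse px',cv2.fitEllipse(cv2.convexHull(uv)))
    bl=cv2.inRange(hsv,(100,150,60),(125,255,255)); k=cv2.findContours(bl,0,2)[0]; k=max(k,key=cv2.contourArea)
    q=cv2.boxPoints(cv2.minAreaRect(k)); print(' crate rect px',q.tolist(),[plane(n,*p,.05)[:2] for p in q])
    cv2.imwrite(f'pics/c_{n}.png',np.hstack([cv2.resize(im[r[1]-10:r[3]+10,r[0]-10:r[2]+10],(390,390),interpolation=2) for r in(roi[n],croi[n])]))
a=cv2.imread('pics/c_top.png');b=cv2.imread('pics/c_side.png');cv2.imwrite('pics/c.png',cv2.resize(np.vstack([a,b]),(600,600)))
E
```

```text
top brass px 597 zhist [  0   1 422  37   2   0   0   0   1   0   0  61  71]
 top face px 195.12781954887217 147.87218045112783 xyz [0.5881 0.1447 0.1271] 133 px range 189 201 142 154
 cam top: circle (0.5567582249641418, -0.15428674221038818) 0.04493999481201172 z med 0.04961152642234312 ellipse px ((346.26007080078125, 173.81443786621094), (42.57192611694336, 43.137760162353516), 105.89822387695312)
 crate rect px [[132.0, 227.0], [132.0, 153.0], [229.0, 153.0], [229.0, 227.0]] [array([0.4363, 0.2865]), array([0.5904, 0.2927]), array([0.5945, 0.0903]), array([0.4408, 0.0859])]
side brass px 1057 zhist [  0   3 664  37  26   2   2   8   3   0  28 259  21]
 top face px 179.71863117870723 272.31178707224336 xyz [0.5876 0.1543 0.1204] 263 px range 171 189 264 298
 cam top: circle (0.5581499338150024, -0.15235832333564758) 0.045570459216833115 z med 0.04851696681584039 ellipse px ((262.04791259765625, 166.69320678710938), (31.54850196838379, 44.97245788574219), 90.45125579833984)
 crate rect px [[106.30267333984375, 402.4981689453125], [134.00784301757812, 253.58282470703125], [290.43072509765625, 282.68475341796875], [262.7255554199219, 431.60009765625]] [array([0.6289, 0.3117]), array([0.6996, 0.1041]), array([0.4466, 0.0915]), array([0.4352, 0.2943])]
```

View pics/c.png

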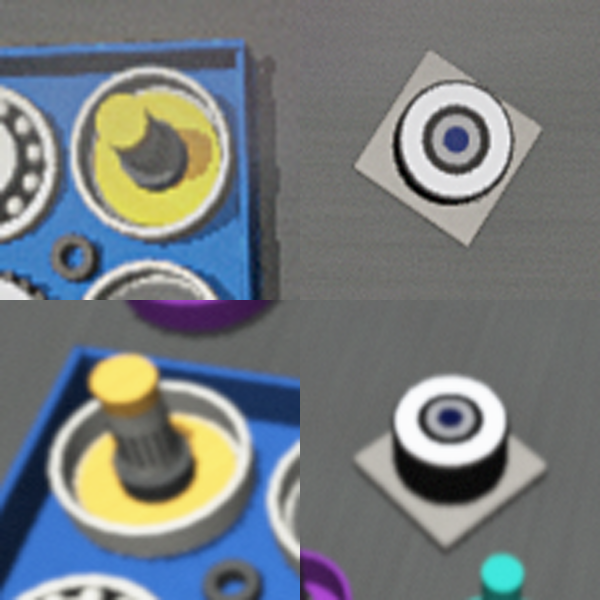

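The crops show the brass shaft-top centred at about (195.1,148.0) in the top view and (180.1,270.3) in the side view. The rim centres are at about (202.8,155.9) and (187.5,297.3). Next I triangulate these.

Run:
```python
from m import *
print('shaft top',tri((195.1,148.0),(180.1,270.3)))
for n,p,r in(('top',(195.1,148),(202.8,155.9)),('side',(180.1,270.3),(187.5,297.3))): print(n,plane(n,*p,.115),plane(n,*r,.045))
print('rim',tri((202.8,155.9),(187.5,297.3)))
print('cam',tri((346.3,173.8),(262.0,166.7)),plane('top',346.3,173.8,.05),plane('side',262,166.7,.05))
from scipy.spatial.transform import Rotation as R
s=env.get_state();q=s['orientation'];M=R.from_quat(q,scalar_first=True).as_matrix();print(M)
print('shift tool mm',(M.T@(np.array([.588,.150,.25])-s['tcp_pos']))*1000)
```

```text
shaft top (array([0.5909, 0.1478, 0.1133]), np.float64(0.00046882696584534407))
top [0.5903 0.1473 0.115 ] [0.5882 0.1456 0.045 ]
side [0.5904 0.1487 0.115 ] [0.5895 0.1518 0.045 ]
rim (array([0.5911, 0.1477, 0.0364]), np.float64(0.002666944200704807))
cam (array([ 0.558 , -0.155 ,  0.0404]), np.float64(0.0011142718017030189)) [ 0.5561 -0.1537  0.05  ] [ 0.5559 -0.1451  0.05  ]
[[ 0.9493  0.3144 -0.0003]
 [ 0.3144 -0.9493  0.0016]
 [ 0.0002 -0.0016 -1.    ]]
shift tool mm [ 605.3006 -532.0717   -1.4951]
```

Shaft top triangulates to (0.5905, 0.148, 0.113), against an expected height of 0.115. The two-view gap is 0.5 mm. Now I approach above it, with the yaw set so the jaws open along the crate's free diagonal.

Request:
arm_command([
  [0.3, 607, -529, 0, -0.45],
  [0.3, 607, -529, 0, -0.45],
  [0.3, 607, -529, 0, -0.45],
  [0.3, 607, -529, 0, -0.45],
  [0.3, 607, -529, 0, -0.45],
  [0.3, 607, -529, 0, -0.45],
  [0.3, 607, -529, 0, -0.45],
  [0.3, 607, -529, 0, -0.45],
  [0.3, 607, -529, 0, -0.45],
  [0.3, 607, -529, 0, -0.45],
  [0.3, 607, -529, 0, -0.45],
  [0.3, 607, -529, 0, -0.45],
], squeeze=50)

```text
clock: 1.3
tcp_pos: [0.4867, -0.0274, 0.2481]
orientation: [0.0, 0.927, 0.376, -0.0]
wrist_force: [0.2, -1.2, -0.7]
finger_gap: 0.0593
```

```bash
cat >> m.py <<'E'
from scipy.spatial.transform import Rotation as R
def shift(p,tcp=None):
    s=env.get_state();M=R.from_quat(s['orientation'],scalar_first=True).as_matrix()
    return (M.T@(np.array(p)-s['tcp_pos']))*1000, np.degrees(np.arctan2(M[1,0],M[0,0])), M[:,2]
E
python3 - <<'E'
from m import *
print(shift([.5905,.148,.20])); print(env.get_state()['joint_pos'])
c={}
for n,(x0,y0,x1,y1) in {'top':(315,145,380,205),'side':(230,140,300,195)}.items():
    im=np.load(n+'0.npz')['im'];m=cv2.inRange(im,(215,215,215),(255,255,255));w=np.zeros_like(m);w[y0:y1,x0:x1]=m[y0:y1,x0:x1]
    k=max(cv2.findContours(w,0,1)[0],key=cv2.contourArea);e=cv2.fitEllipse(k);c[n]=e[0];print(n,e,plane(n,*e[0],.05))
print(tri(c['top'],c['side']))
E
```

```text
(array([196.5956, -53.6765,  48.0906]), np.float64(44.115870045090595), array([-0.0001, -0.0002, -1.    ]))
[-0.2209  0.144  -0.1722  1.2546 -0.0002  2.1507]
top ((346.7311096191406, 173.45452880859375), (37.56929016113281, 38.06081008911133), 101.39104461669922) [ 0.5568 -0.1546  0.05  ]
side ((262.12322998046875, 164.6024169921875), (27.54314422607422, 40.471153259277344), 89.66766357421875) [ 0.5572 -0.151   0.05  ]
(array([ 0.5579, -0.1551,  0.0461]), np.float64(0.0009676085723669995))
```

Request:
arm_command([
  [0.3, 196, -54, 40, 0],
  [0.3, 196, -54, 40, 0],
  [0.3, 196, -54, 40, 0],
  [0.3, 196, -54, 40, 0],
  [0.3, 196, -54, 40, 0],
  [0.3, 196, -54, 40, 0],
  [0.3, 196, -54, 40, 0],
])

```text
clock: 2.0
tcp_pos: [0.5887, 0.1451, 0.208]
orientation: [0.0, 0.927, 0.375, -0.001]
wrist_force: [0.0, 0.0, -0.3]
finger_gap: 0.0602
```

Run:
```python
from m import *
a,_=snap('top','t1');b,_=snap('side','s1')
cv2.imwrite('pics/v1.png',np.hstack([cv2.resize(a[90:290,80:280],(400,400)),cv2.resize(b[180:380,80:280],(400,400))]))
print(shift([.5905,.148,.08]),env.get_state()['tcp_pos'])
```

```text
(array([  3.6516,  -1.5959, 128.8153]), np.float64(44.0112192077959), array([ 0.0002, -0.0003, -1.    ])) [0.589  0.1444 0.2088]
```

View pics/v1.png

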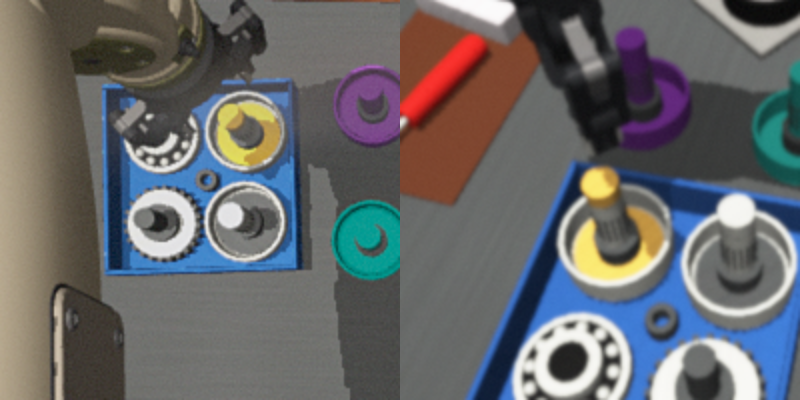

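The picture shows the gripper above and towards the bearing side of the brass drum, all parts undisturbed. I'll check by projection that the fingers straddle the shaft as the kinematics say.

Run:
```python
from m import *
s=env.get_state();M=R.from_quat(s['orientation'],scalar_first=True).as_matrix()
off={'top':(80,90,0),'side':(80,180,400)}
for n in off:
    c=env.get_calibration(n);Ti=np.linalg.inv(c['pose'])
    for nm,p in (('tcp',[0,0,0]),('tip+',[0,.038,.012]),('tip-',[0,-.038,.012]),('palm',[0,0,-.054])):
        q=Ti[:3,:3]@(M@np.array(p)+s['tcp_pos'])+Ti[:3,3];u,v=c['fx']*q[0]/q[2]+c['cx'],c['fy']*q[1]/q[2]+c['cy']
        print(n,nm,(u-off[n][0])*2+off[n][2],(v-off[n][1])*2)
```

```text
top tcp 210.8554273115722 94.94299720785648
top tip+ 246.47622784348226 68.62749010321099
top tip- 181.52543729417653 127.73407742861485
top palm 195.08339952085095 79.12115271799462
side tcp 579.6478261899873 89.98698848460862
side tip+ 562.1214054197976 60.26955179713758
side tip- 606.512674438005 148.6381495926439
side palm 561.2694644945598 27.32210418896932
```

The projection agrees with the picture: the near fingertip is predicted at (606,148) and seen there. Descending.

Request:
arm_command([
  [0.3, 4, -2, 30, 0],
  [0.3, 4, -2, 60, 0],
  [0.3, 4, -2, 85, 0],
  [0.3, 4, -2, 105, 0],
  [0.3, 4, -2, 120, 0],
  [0.3, 4, -2, 130, 0],
  [0.3, 4, -2, 130, 0],
  [0.3, 4, -2, 130, 0],
])

```text
clock: 2.9
tcp_pos: [0.5913, 0.1493, 0.0792]
orientation: [0.0, 0.927, 0.375, 0.001]
wrist_force: [-0.1, -0.5, 1.0]
finger_gap: 0.0595
```

Run:
```python
from m import *
b,_=snap('side','s2');a,_=snap('top','t2')
cv2.imwrite('pics/v2.png',np.hstack([cv2.resize(a[90:240,100:250],(400,400)),cv2.resize(b[200:350,100:250],(400,400))]))
s=env.get_state();print(shift([.5905,.148,.079]),s['tcp_pos'],s['wrist_force'])
```

```text
(array([-2.0549,  0.4116,  0.5953]), np.float64(44.07923447895059), array([ 0.0021,  0.0001, -1.    ])) [0.5917 0.1497 0.0796] [ 0.202  -0.4613  0.3   ]
```

View pics/v2.png

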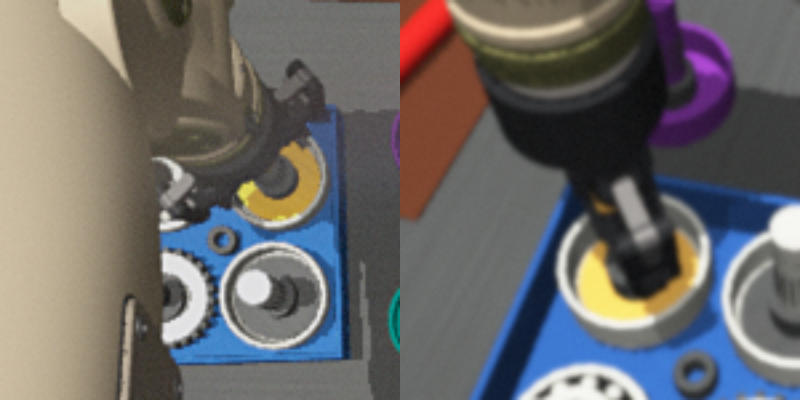

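The fingers straddle the shaft, with brass visible between them at about (605,205) in the crop, and they are clear of the cup and neighbours. Closing now.

Request:
arm_command([
  [1, -1.5, 0.5, 0, 0],
  [1, -1.5, 0.5, 0, 0],
  [1, -1.5, 0.5, 0, 0],
  [1, -1.5, 0.5, 0, 0],
  [1, -1.5, 0.5, 0, 0],
  [1, -1.5, 0.5, 0, 0],
], squeeze=65)

```text
clock: 3.6
tcp_pos: [0.5907, 0.1484, 0.0789]
orientation: [0.0, 0.927, 0.375, 0.001]
wrist_force: [0.2, -1.7, 5.5]
finger_gap: 0.0228
```

Request:
arm_command([
  [1, 0, 0, -5, 0],
  [1, 0, 0, -15, 0],
  [1, 0, 0, -32, 0],
  [1, 0, 0, -52, 0],
  [1, 0, 0, -75, 0],
  [1, 0, 0, -98, 0],
  [1, 0, 0, -120, 0],
  [1, 0, 0, -138, 0],
  [1, 0, 0, -150, 0],
  [1, 0, 0, -157, 0],
  [1, 0, 0, -160, 0],
  [1, 0, 0, -160, 0],
])

```text
clock: 4.8
tcp_pos: [0.5899, 0.1485, 0.2378]
orientation: [-0.0, 0.927, 0.375, -0.0]
wrist_force: [-0.5, -0.3, -5.6]
finger_gap: 0.0228
```

Run:
```python
from m import *
b,_=snap('side','s3');a,_=snap('top','t3')
cv2.imwrite('pics/v3.png',np.hstack([cv2.resize(a[60:260,80:280],(400,400)),cv2.resize(b[150:350,80:280],(400,400))]))
s=env.get_state();print(shift([.557,-.154,.239]),s['tcp_pos'],s['wrist_force'],s['finger_gap'])
```

```text
(array([-233.9837,  194.5023,   -1.6531]), np.float64(44.10721706344867), array([-0.0018, -0.0003, -1.    ])) [0.5896 0.1485 0.2372] [ 0.3163 -0.1614 -5.3668] 0.02262068351323587
```

View pics/v3.png

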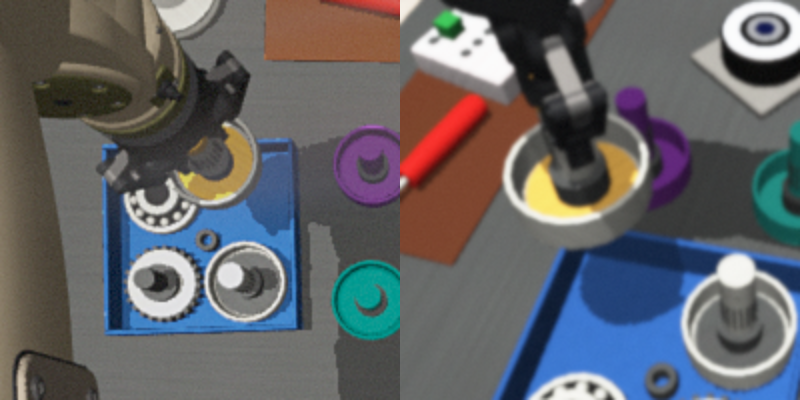

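The drum hangs upright in the grip with about 5.4 N of weight, and the other parts are undisturbed. Moving smoothly over the camera at height.

Request:
arm_command([
  [1, -2, 2, 0, 0],
  [1, -8, 7, 0, 0],
  [1, -18, 15, 0, 0],
  [1, -32, 27, 0, 0],
  [1, -49, 41, 0, 0],
  [1, -68, 57, 0, 0],
  [1, -88, 73, 0, 0],
  [1, -108, 90, 0, 0],
  [1, -128, 107, 0, 0],
  [1, -148, 123, 0, 0],
  [1, -167, 139, 0, 0],
  [1, -185, 154, 0, 0],
])

```text
clock: 6.1
tcp_pos: [0.5637, -0.093, 0.2383]
orientation: [0.0, 0.927, 0.375, -0.0]
wrist_force: [1.7, -0.6, -5.1]
finger_gap: 0.0226
```

Request:
arm_command([
  [1, -16, 13, 0, 0],
  [1, -29, 24, 0, 0],
  [1, -39, 33, 0, 0],
  [1, -45, 38, 0, 0],
  [1, -48, 40, 0, 0],
  [1, -49, 41, 0, 0],
  [1, -49, 41, 0, 0],
  [1, -49, 41, 0, 0],
])

```text
clock: 6.9
tcp_pos: [0.5579, -0.1537, 0.2383]
orientation: [-0.0, 0.927, 0.376, 0.0]
wrist_force: [-0.5, -0.6, -5.5]
finger_gap: 0.0225
```

Run:
```python
from m import *
b,_=snap('side','s4');a,_=snap('top','t4')
cv2.imwrite('pics/v4.png',np.hstack([cv2.resize(a[80:230,270:420],(400,400)),cv2.resize(b[50:200,180:330],(400,400))]))
s=env.get_state();print(shift([.557,-.154,.224]),s['tcp_pos'],s['wrist_force'],s['finger_gap'])
```

```text
(array([-0.8584, -0.4481, 14.3022]), np.float64(44.15880272103617), array([ 0.    ,  0.0001, -1.    ])) [ 0.5579 -0.1537  0.2383] [-0.5952 -0.1122 -4.3618] 0.022708744101596137
```

View pics/v4.png

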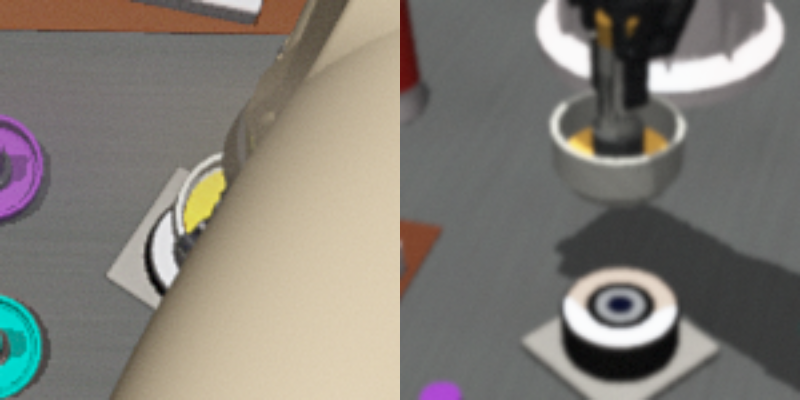

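The drum hangs level above the camera: the rim is at about (618,140) and the glass at (620,303) in the side crop. Lowering 14 mm, then a final check.

Request:
arm_command([
  [1, 0, 0, 2, 0],
  [1, -0.5, -0.5, 6, 0],
  [1, -1, -0.5, 10, 0],
  [1, -1, -0.5, 13, 0],
  [1, -1, -0.5, 14, 0],
  [1, -1, -0.5, 14, 0],
  [1, -1, -0.5, 14, 0],
  [1, -1, -0.5, 14, 0],
  [1, -1, -0.5, 14, 0],
])

```text
clock: 7.9
tcp_pos: [0.5569, -0.1547, 0.2245]
orientation: [0.0, 0.927, 0.375, 0.0]
wrist_force: [-0.2, -0.4, -4.9]
finger_gap: 0.0224
```

Run:
```python
from m import *
b,d=snap('side','s5')
cv2.imwrite('pics/v5.png',cv2.resize(b[50:200,180:330],(600,600)))
s=env.get_state();print(s['tcp_pos'],s['wrist_force'],s['qvel'].round(4),s['finger_gap'],shift([.557,-.154,.224]))
V,U=np.mgrid[50:160,190:300];dd=d[50:160,190:300];P=world('side',U.ravel(),V.ravel(),dd.ravel())
r=np.hypot(P[:,0]-.557,P[:,1]+.154);k=(r<.05)&(P[:,2]>.1)&(P[:,2]<.2)&(dd.ravel()>0);Q=P[k]
print('z range',np.percentile(Q[:,2],[0,1,5,50,95,99]))
```

```text
[ 0.5569 -0.1547  0.2245] [-0.2466  0.1636 -5.8905] [ 0.0004  0.0019 -0.0013 -0.0006 -0.001  -0.0018] 0.022430233202626153 (array([ 0.5995, -0.4088,  0.4614]), np.float64(44.107413553958565), array([ 0.0003, -0.0002, -1.    ]))
z range [0.1491 0.151  0.1618 0.178  0.1897 0.1974]
```

View pics/v5.png

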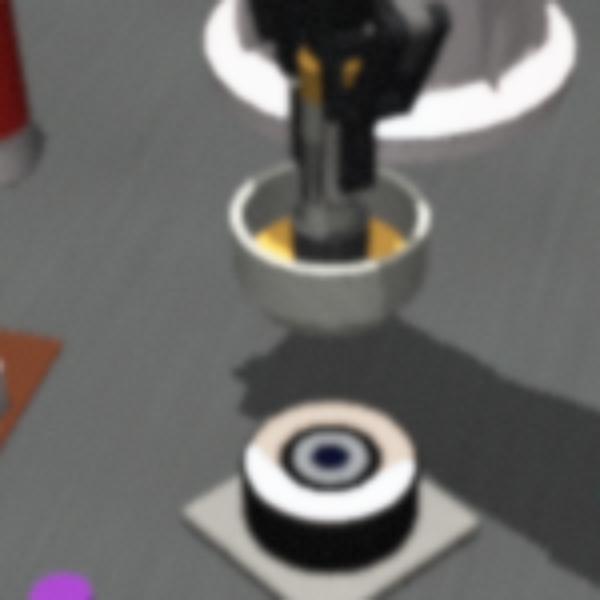

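The rim centre is at about (330,219) in the crop, or px (262.5,104.8), and the lens is at (330,457), or px (262.5,164.3). One last numeric check before I hand in.

Run:
```python
from m import *
print(plane('side',262.5,104.8,.1905),plane('side',262.5,164.3,.05))
c=env.get_calibration('side');Ti=np.linalg.inv(c['pose'])
t=np.linspace(0,6.283,40);C=np.c_[.557+.042*np.cos(t),-.1545+.042*np.sin(t),np.full(40,.1905)]
q=(Ti[:3,:3]@C.T).T+Ti[:3,3];u=(c['fx']*q[:,0]/q[:,2]+c['cx']-180)*4;v=(c['fy']*q[:,1]/q[:,2]+c['cy']-50)*4
print('level rim would span',u.min(),u.max(),v.min(),v.max(),'v at left/right',v[u.argmin()],v[u.argmax()])
```

```text
[ 0.5551 -0.1464  0.1905] [ 0.5567 -0.152   0.05  ]
level rim would span 231.23826740525226 429.6531876280826 153.12893146046622 267.25957950141407 v at left/right 210.5088988100656 209.84061488354575
```

The side-view rim reading sits about 5 mm off in y relative to the glass, and that reading was by eye. I'll measure the rim once more with a mask.

Run:
```python
from m import *
D=np.load('s5.npz');im,d=D['im'],D['d'];g=cv2.cvtColor(im,cv2.COLOR_BGR2GRAY)
V,U=np.mgrid[0:420,0:560];P=world('side',U.ravel(),V.ravel(),d.ravel()).reshape(420,560,3)
k=((abs(P[...,2]-.165)<.04)&(np.hypot(P[...,0]-.557,P[...,1]+.154)<.06)&(V>85)).astype(np.uint8)
m=((k>0)&(g>165)).astype(np.uint8);n=cv2.connectedComponentsWithStats(m);
v,u=np.nonzero(m);print('rim px',len(u),u.min(),u.max(),v.min(),v.max())
e=cv2.fitEllipse(cv2.convexHull(np.c_[u,v].astype(np.int32)));print(e,plane('side',*e[0],.1905))
v,u=np.nonzero(k);print('cup silhouette',u.min(),u.max(),'bottom row',v.max())
c=env.get_calibration('side');Ti=np.linalg.inv(c['pose'])
t=np.linspace(0,6.283,200)
for y in(-.1545,-.150):
  for z in(.15,.1905):
    C=np.c_[.557+.042*np.cos(t),y+.042*np.sin(t),np.full(200,z)];q=(Ti[:3,:3]@C.T).T+Ti[:3,3];print(y,z,'v range',c['cy']+c['fy']*(q[:,1]/q[:,2]).min(),c['cy']+c['fy']*(q[:,1]/q[:,2]).max())
cv2.imwrite('pics/v6.png',cv2.resize(np.hstack([im[80:145,225:300],cv2.cvtColor(m[80:145,225:300]*255,8)]),(800,346)))
```

```text
rim px 189 238 286 96 118
((261.8670349121094, 103.79737854003906), (28.870046615600586, 48.47237014770508), 89.17068481445312) [ 0.5569 -0.149   0.1905]
cup silhouette 238 286 bottom row 134
-0.1545 0.15 v range 107.78384368004805 136.66275086206036
-0.1545 0.1905 v range 88.28217656532104 116.85452952836926
-0.15 0.15 v range 109.16316091657463 138.2852613612631
-0.15 0.1905 v range 89.64088240444357 118.46510596096493
```

View pics/v6.png

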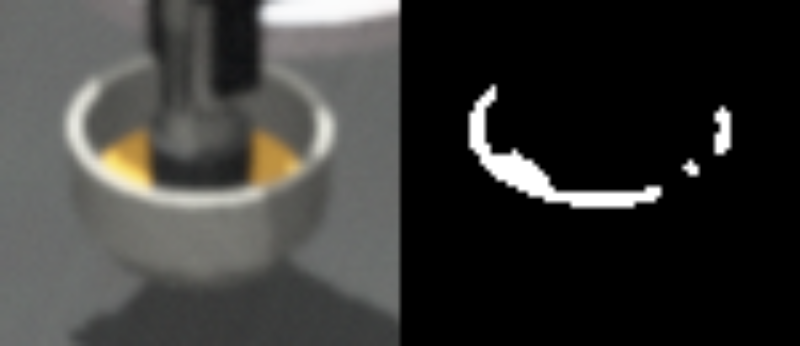

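The masked rim fit gives (0.5569, -0.149), against (0.557, -0.151) for the glass in the same view. That is 2 mm off centre, and the ellipse axis is within 1° of level, so the check passes. Handing in.

Run:
```python
from m import *
s=env.get_state();print(s['clock'],s['tcp_pos'],s['finger_gap']);env.hand_in()
```

```text
7.95 [ 0.5569 -0.1547  0.2245] 0.022430233202626153
the job is handed in; nothing more can be done
```

I gripped the brass-tipped drum by its shaft at 65 N and lifted it straight out of the crate. I carried it at height over the grey camera, lowered it, and handed in at 7.95 s while still holding it.

**Last checks**
- **Height:** the tool position puts the underside about 0.150 m above the bench, so about 10 cm above the glass. Depth readings put the cup's lowest points at 0.149–0.151 m, but its bottom edge sat about 3 px (a few mm) higher in the side picture than that predicts.
- **Centring:** in the side view the cup rim is about 2 mm off the glass centre.
- **Level and grip:** the rim looked level within about 1°. The arm was still, and the wrist carried about 5–6 N. The finger opening drifted only from 22.8 to 22.4 mm.
- **Other parts:** the picture taken just after the lift showed the other parts still lying in the crate.

**Disagreements**
- My first rim reading, taken by eye, suggested about 5.6 mm off centre; the masked fit replaced it.
- The side view puts the glass about 3.5 mm away in y from where the top view does, and two-view triangulation gave it a height of 46 mm instead of 50 mm. I went by the top view for the position and the stated 50 mm for the height.
- The top view could not confirm the final centring because the arm hid most of the drum.

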